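# Release the large vase balls from the gravity dispenser

## Task

Two ball dispensers stand on the florist's bench: on the one with the larger balls, press the paddle of its rocking lever down with the fingertips so that the gate at the other end lifts and all three balls roll down into its tray. Then let the paddle come back up so that the gate is shut again. Do not touch any ball with the robot, and leave the dispenser with the smaller balls and the things standing around as they are.

Things in the scene. Friction and masses are not known exactly. Their poses are not given: they have to be found in the camera images.
- big_stand: Fixed plywood dispenser with the three larger (40 mm) balls. Origin on the table under its chute's mouth. +x: the way the chute slopes down (10 degrees) and the balls roll out into the tray; +y: towards the paddle; z up. Base board 300 x 140 x 8 mm. Open-topped chute: x -150 to 0 mm, y = 0, floor 55 mm high at the mouth, side walls 18 mm, rear wall top 99 mm above the table.
- big_pivot (a point): Pivot of the larger-ball dispenser's rocking lever: 4.5 mm in x, 65 mm in y from the stand's origin, 120 mm above the table, between two upright cheeks (tops at 132 mm). The lever lies along the stand's y: gate 65 mm from the pivot on one side, in front of the chute's mouth, paddle centre 75 mm out on the other.
- big_tray (a point): Centre of the inner floor of the larger-ball dispenser's catch tray: 8 mm above the table, 142 x 110 mm inside, axes as the stand's, wall tops 50 to 60 mm above the table.
- big_paddle (a point): Flat metal press plate, 50 x 50 x 5 mm, on the end of the larger-ball dispenser's lever. This point: centre of its top face, 75 mm out from the pivot and 10 mm above it; own z is its upward normal; it is 130 mm above the table at rest. Pressed, it goes down on a circle about the pivot, by 44 mm at the stop. Only the table is under it.
- big_lever (a joint): Tilt of that lever, rad: 0 = at rest, level, gate shut; grows as the paddle is pressed down; stop at 0.6 = gate fully up. Shut, the gate plate's lower edge is 12 mm above the chute floor; the balls pass below it for sure only from about 0.55 rad. A spring shuts it when let go: about 1.5 N on the paddle to start, 4.5 N fully down.
- small_stand: Fixed plywood dispenser with the three smaller (26 mm) balls. Origin on the table under its chute's mouth. +x: the way the chute slopes down (10 degrees) and the balls roll out into the tray; +y: towards the paddle; z up. Base board 300 x 140 x 8 mm. Open-topped chute: x -150 to 0 mm, y = 0, floor 55 mm high at the mouth, side walls 18 mm, rear wall top 99 mm above the table.
- small_pivot (a point): Pivot of the smaller-ball dispenser's rocking lever: 4.5 mm in x, 65 mm in y from the stand's origin, 120 mm above the table, between two upright cheeks (tops at 132 mm). The lever lies along the stand's y: gate 65 mm from the pivot on one side, in front of the chute's mouth, paddle centre 75 mm out on the other.
- small_paddle (a point): Flat metal press plate, 50 x 50 x 5 mm, on the end of the smaller-ball dispenser's lever. This point: centre of its top face, 75 mm out from the pivot and 10 mm above it; own z is its upward normal; it is 130 mm above the table at rest. Pressed, it goes down on a circle about the pivot, by 44 mm at the stop. Only the table is under it.
- small_lever (a joint): Tilt of that lever, rad: 0 = at rest, level, gate shut; grows as the paddle is pressed down; stop at 0.6 = gate fully up. Shut, the gate plate's lower edge is 9 mm above the chute floor; the balls pass below it for sure only from about 0.4 rad. A spring shuts it when let go: about 1.5 N on the paddle to start, 4.5 N fully down.
- big_ball0_center (a point): Centre of a white-painted wooden ball, 40 mm across, loose in the big chute; ball 0 is nearest the gate at the start.
- big_ball0: The same 40 mm ball as a body; its origin is a point on its surface that turns as it rolls: use the centre instead.
- big_ball1_center (a point): Centre of a white-painted wooden ball, 40 mm across, loose in the big chute; ball 1 is the middle one at the start.
- big_ball1: The same 40 mm ball as a body; its origin is a point on its surface that turns as it rolls: use the centre instead.
- big_ball2_center (a point): Centre of a white-painted wooden ball, 40 mm across, loose in the big chute; ball 2 is the uppermost at the start.
- big_ball2: The same 40 mm ball as a body; its origin is a point on its surface that turns as it rolls: use the centre instead.
- small_ball0_center (a point): Centre of a white-painted wooden ball, 26 mm across, loose in the small chute; ball 0 is nearest the gate at the start.
- small_ball0: The same 26 mm ball as a body; its origin is a point on its surface that turns as it rolls: use the centre instead.
- small_ball1_center (a point): Centre of a white-painted wooden ball, 26 mm across, loose in the small chute; ball 1 is the middle one at the start.
- small_ball1: The same 26 mm ball as a body; its origin is a point on its surface that turns as it rolls: use the centre instead.
- small_ball2_center (a point): Centre of a white-painted wooden ball, 26 mm across, loose in the small chute; ball 2 is the uppermost at the start.
- small_ball2: The same 26 mm ball as a body; its origin is a point on its surface that turns as it rolls: use the centre instead.
- spool: Bystander: cardboard ribbon spool, 56 mm across, 38 mm high, standing loose; origin under its centre.
- pot: Bystander: small terracotta pot, 68 mm across, 65 mm high, loose; origin under its centre.
- can: Bystander: grey can with black cap, 52 mm across, about 150 mm high, loose; origin under its centre.
Things that resemble listed ones, but are neither listed nor needed, are in the scene too. What is shaped like the big_ball0 but green or turquoise is not meant.

How it is judged:
By the outcome, as a careful person would: the job done as asked, in the order asked, and still so for the second after the job is handed in, with the robot touching nothing.
It also fails if it takes over 32 s, if anything falls off the work surface, if the arm or the gripper's body presses on something with over 40 N, if the wrist force passes 120 N, or if a joint passes its speed limit or range.

## Robot

A 7-joint arm with a two-finger parallel gripper is mounted at the origin on the work surface. World frame = base frame: x ahead of the robot, y to its left, z up, the work surface at z = 0. Lengths are in m, angles in rad, forces in N, time in s.
With the tool pointing down it reaches from about 0.4 to 0.9 m from the base axis. Payload 5.6 kg.
Tool frame: the origin (TCP) lies midway between the tips of the shut fingers; the grasp point (between the pads) lies 19 mm behind it (arm.grip_point_offset is the distance from the TCP to the grasp point, in m); x points along the fingers, y is the direction in which the jaws open and shut, and the axes are right-handed (so a half turn about x gives the same grasp; the last joint's range is limited). The gripper opens to 92 mm and grips with 3 to 60 N. Pads are 20 mm wide; open, the fingers measure 128 mm over their backs; the gripper's body (75 mm by 189 mm) begins 69 mm behind the grasp point.
Start: joints at [-1.184, 0.468, -0.012, 1.603, 0.006, 1.071, -0.056], TCP at [0.271, 0.591, 0.215] pointing down, gripper open.
Joint ranges: [-2.53, 2.53], [-0.31, 2.02], [-1.57, 1.55], [0.28, 2.44], [-1.29, 4.43], [0.15, 1.84], [-2.92, 2.92]. Speed limits (rad/s): [2.57, 2.57, 3.14, 3.14, 3.14, 3.14, 3.14].

## Interface

Orientations are given as a unit quaternion [x, y, z, w].
In Python, from bench import arm, viewer, boxes_of, masks_of gives the robot as it stands. Calls block until the motion is done:
- arm.reach(position, orientation): joint-space move of the TCP to a pose.
- arm.move_l(position, attitude=None, feed=0.15, f_stop=None): straight line of the TCP; attitude=None keeps the orientation; feed is the mean speed in m/s. With f_stop (N) it stops when the force on the tool has changed by that much, and returns True; else False.
- arm.move_joints(angles): joint-space move.
- arm.grip(opening): opening from 0.0 (shut) to 1.0 (fully open); the grip force is fixed at half the most; returns when the fingers have stopped.
- arm.dwell(seconds).
- arm.inverse_kinematics(position, orientation): joint angles nearest the present ones, or None.
- arm.sense(): the state.
- viewer.get_image(name): name is "scene" or "top" or "wrist"; returns the picture (480x640x3 uint8, red, green, blue); there is no depth.
- viewer.get_calibration(name): a dict with "fov_y" (degrees; the focal length in pixels is half the picture's height over the tangent of half this angle, whatever the lens; pixels are square), "cx", "cy" (the principal point, pixels), "rvec" (rotation vector, rad) and "tvec" (3), from world to camera coordinates, as OpenCV has them. Camera axes: x right, y down, z forward; pixel columns grow to the right and rows downward; lengths in m; the calibration is good to about 2 mm. A picture is of the moment at which its call begins: read the wrist's pose just before it. get_calibration takes no time and is no camera call; for the wrist camera it gives the pose at the moment of the call.
A pose or a line that the arm cannot do raises arm.PlanningError and nothing moves.
- arm.job_done(): hands the job in, once; it reports no verdict.
Trained networks look in the newest picture that a camera, given by its name, has taken for a name from the list of things; names that differ only in an ending like _2 or _b are one class to them, and where a whole thing is asked for, a point or a joint stands for the part that bears it (a point fixed in the world has none). Each returns a list of dicts, best first, with "score" (0 to 1); they miss things now and then, are a little off and sometimes report something else, mostly with a low value. They report only what shows in the picture. A call takes as long as a camera call. They do not tell look-alikes from the thing itself.
- boxes_of(target, camera): "position" ([x, y, z] in m, in the coordinates of the camera as it stood for that picture, good to about 4 mm: the middle of the surface that is visible of it).
- masks_of(target, camera): "region" (480x640 bool, what is visible of it).
The state is a dict: "clock": time; "qpos": joint angles; "joint_vel": joint speeds; "effort": joint torques, N m; "ee_pos": TCP position; "tcp_rot": TCP orientation; "contact_force": force on the tool from outside, world axes, zero at the start; "moment": the same for the moment, N m; "opening": opening from 0.0 (shut) to 1.0 (fully open).
Only numpy, scipy, OpenCV 4.12 (cv2) and the standard library are available. Lean on these libraries where they do the work, as an engineer would, in place of code of your own. Each camera call takes 0.05 s, during which the arm holds its last target.

## Working session

There is one attempt and no reset: what is moved stays moved. The work goes in short steps, each a Python script; the robot and the scene stay as the last script left them, time stands still between calls to the robot, and variables do not carry over. Pictures are saved under pics/ and viewed, and the job is handed in when it is done.

```bash
mkdir -p pics; ls; cat > h.py <<'E'
import numpy as np, cv2
from bench import arm, viewer, boxes_of, masks_of
def cal(n):
    c=viewer.get_calibration(n); f=240/np.tan(np.radians(c["fov_y"])/2)
    R=cv2.Rodrigues(np.array(c["rvec"],float))[0]; t=np.array(c["tvec"],float)
    return f,c["cx"],c["cy"],R,t
def w2p(n,P):
    f,cx,cy,R,t=cal(n); q=np.atleast_2d(P)@R.T+t
    return np.c_[f*q[:,0]/q[:,2]+cx,f*q[:,1]/q[:,2]+cy]
def c2w(n,p):
    f,cx,cy,R,t=cal(n); return R.T@(np.array(p)-t)
def p2w(n,u,v,z):
    f,cx,cy,R,t=cal(n); d=R.T@np.array([(u-cx)/f,(v-cy)/f,1]); o=-R.T@t
    return o+d*(z-o[2])/d[2]
def snap(n,fn):
    im=viewer.get_image(n); cv2.imwrite("pics/"+fn,im[:,:,::-1]); return im
E
python3 - <<'E'
from h import *
for n in ["scene","top","wrist"]:
    snap(n,n+"0.png"); print(n,viewer.get_calibration(n))
    if n!="wrist":
        for t in ["big_stand","big_paddle","small_paddle","big_ball0","small_ball0","pot","can","spool"]:
            for b in boxes_of(t,n): print(n,t,round(b["score"],2),c2w(n,b["position"]).round(3),w2p(n,c2w(n,b["position"])).round(0))
print(arm.sense())
E
```

```text
pics
scene {'fov_y': 54.13524359875973, 'cx': 315.1595499282747, 'cy': 238.36191296185604, 'rvec': array([ 1.17653447,  2.13679102, -1.08884129]), 'tvec': array([ 0.28381682, -0.2011329 ,  1.86706018])}
scene big_stand 0.81 [ 0.567 -0.227  0.037] [[252. 229.]]
scene big_paddle 0.79 [ 0.56  -0.174  0.12 ] [[266. 212.]]
scene big_paddle 0.2 [0.471 0.192 0.087] [[383. 244.]]
scene small_paddle 0.83 [0.553 0.273 0.127] [[398. 256.]]
scene big_ball0 0.56 [ 0.541 -0.231  0.084] [[255. 213.]]
scene big_ball0 0.41 [ 0.469 -0.251  0.106] [[264. 196.]]
scene small_ball0 0.53 [0.473 0.194 0.092] [[383. 243.]]
scene pot 0.63 [0.464 0.499 0.04 ] [[482. 292.]]
scene pot 0.58 [0.555 0.275 0.126] [[399. 257.]]
scene pot 0.29 [ 0.566 -0.223  0.036] [[254. 229.]]
scene can 0.79 [ 0.611 -0.503  0.086] [[179. 198.]]
scene spool 0.82 [ 0.718 -0.048  0.04 ] [[269. 272.]]
top {'fov_y': 53.018531175866, 'cx': 314.84470026355245, 'cy': 236.93937522343586, 'rvec': array([ 2.11599745, -2.13799999,  0.19880291]), 'tvec': array([0.00225026, 0.56590943, 1.23516571])}
top big_stand 0.76 [ 0.554 -0.224  0.009] [[39
[... 930 characters left out ...]
02943447,  0.39089245])}
{'clock': 0.95, 'qpos': array([-1.1839975 ,  0.46747313, -0.01162385,  1.60269763,  0.00601916,
        1.07138535, -0.0563153 ]), 'joint_vel': array([-0.00211618, -0.00078268, -0.00159058, -0.00261006, -0.00045094,
        0.00070407, -0.00072445]), 'effort': array([-6.84569568e-04, -5.20418072e+01, -1.33731222e-02, -2.44057435e+01,
       -5.67782298e-02,  1.14962002e-02,  2.07797086e-05]), 'ee_pos': array([0.27088423, 0.59088194, 0.21461081]), 'tcp_rot': array([ 0.15083162,  0.69081745, -0.15078706,  0.69085768]), 'contact_force': array([ 0.73526977, -0.05364803, -0.68030081]), 'moment': array([-0.01747193,  0.00302581, -0.07317123]), 'opening': 1.006752586543096}
```

View pics/top0.png

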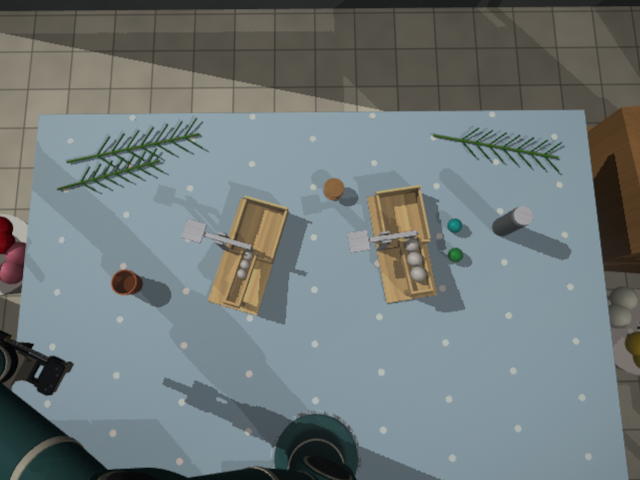

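View pics/scene0.png

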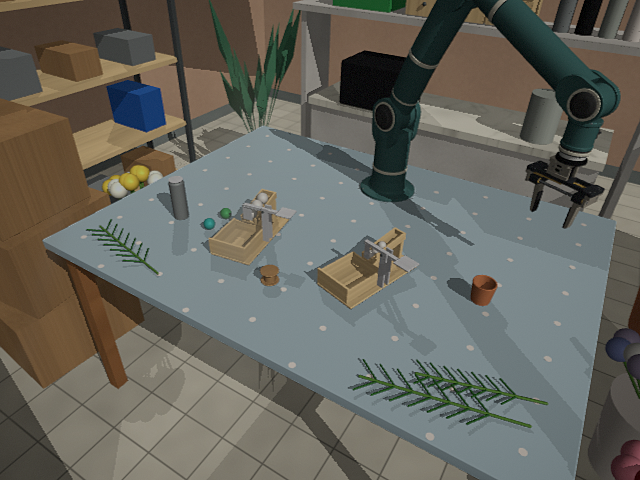

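```bash
python3 - <<'E'
import cv2
a=cv2.imread('pics/top0.png')[150:320,320:520]
cv2.imwrite('pics/crop_big.png',cv2.resize(a,None,fx=3.5,fy=3.5,interpolation=cv2.INTER_CUBIC))
a=cv2.imread('pics/scene0.png')[150:300,200:430]
cv2.imwrite('pics/crop_sc.png',cv2.resize(a,None,fx=3.4,fy=3.4,interpolation=cv2.INTER_CUBIC))
E
```

```text
(no output)
```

View pics/crop_big.png

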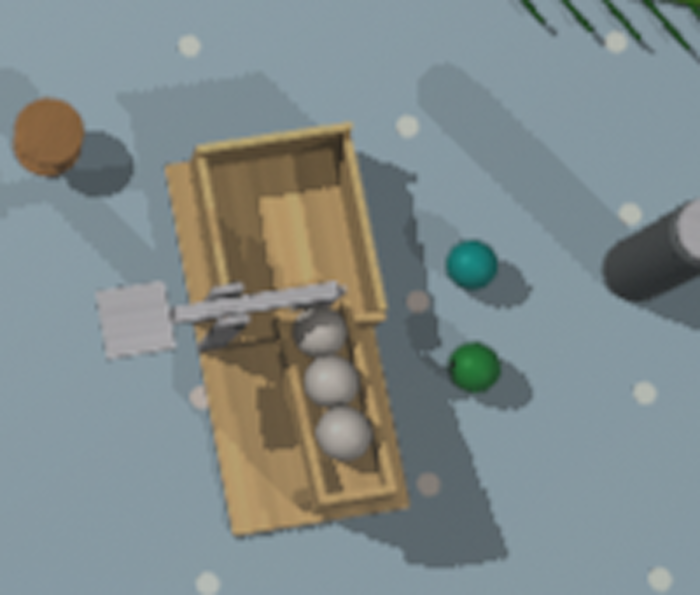

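View pics/crop_sc.png

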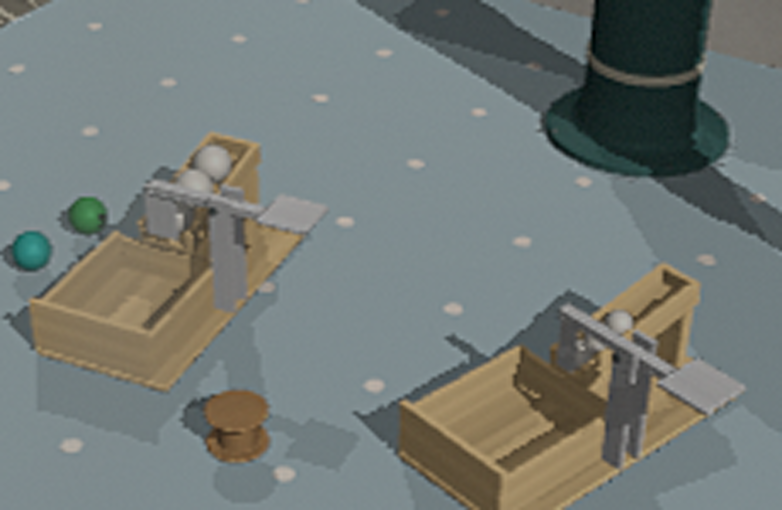

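The scene shows two dispensers. The paddles that could be confused are top px (359,241) and (195,231). The right-hand stand has clearly larger white balls, at about (412,245), (415,259) and (418,273), so its paddle at (359,241) is the one I want. The green and turquoise balls at (454,254) and (454,225) are decoys. Next I'll measure the paddle.

```bash
python3 - <<'E'
from h import *
from scipy.spatial.transform import Rotation as Ro
for n in ["top","scene"]:
    snap(n,n+"1.png")
    for t in ["big_paddle"]:
        for m in masks_of(t,n)[:2]:
            ys,xs=np.nonzero(m["region"]); r=cv2.minAreaRect(np.c_[xs,ys].astype(np.float32)); print(n,m["score"],len(xs),xs.mean(),ys.mean(),r)
            print(p2w(n,xs.mean(),ys.mean(),.13))
print(p2w("top",359,241.4,.13), p2w("scene",200+295/3.4,150+213/3.4,.13))
# tray/base corners in crop
g=lambda x,y:(320+x/3.5,150+y/3.5)
print("balls",[p2w("top",*g(x,y),z).round(3) for x,y,z in[(320,330,.083),(331,380,.09),(344,433,.097)]])
print("lever tip",p2w("top",*g(340,292),.128),"start",p2w("top",*g(178,312),.128))
print("base corner",p2w("top",*g(235,535),.008),p2w("top",*g(408,507),.008),p2w("top",*g(167,165),.008))
E
```

```text
top 0.72 79 241.30379746835442 272.6455696202532 ((241.5, 272.5), (9.0, 9.0), 90.0)
[0.46342511 0.17969343 0.13      ]
top 0.64 663 371.18250377073906 238.77978883861238 ((382.29998779296875, 237.09999084472656), (20.081832885742188, 70.4278335571289), 81.8698959350586)
[ 0.54532777 -0.14455283  0.13      ]
scene 0.73 342 265.79824561403507 211.55847953216374 ((268.5, 211.0), (16.0, 51.0), 90.0)
[ 0.57346604 -0.16356545  0.13      ]
scene 0.33 327 269.2599388379205 274.9235474006116 ((269.5, 275.0), (20.0, 17.0), 90.0)
[0.8154535  0.02681635 0.13      ]
[ 0.53896526 -0.11380076  0.13      ] [ 0.54261365 -0.1059534   0.13      ]
balls [array([ 0.538, -0.255,  0.083]), array([ 0.5 , -0.26,  0.09]), array([ 0.46 , -0.266,  0.097])]
lever tip [ 0.55820944 -0.26103322  0.128     ] start [ 0.54476903 -0.14395219  0.128     ]
base corner [ 0.39104605 -0.19710173  0.008     ] [ 0.41113467 -0.33186606  0.008     ] [ 0.68631891 -0.15363963  0.008     ]
```

```bash
cat >> h.py <<'E'
from scipy.spatial.transform import Rotation as Ro
yaw=np.radians(8.2)
ex=np.array([np.cos(yaw),np.sin(yaw),0]); ey=np.array([-np.sin(yaw),np.cos(yaw),0])
pad=np.array([.540,-.112,.130])
def quat(s,tilt=0):
    x=np.array([0,0,-1.]); y=s*ex; z=np.cross(x,y)
    return Ro.from_matrix(np.c_[x,y,z]).as_quat()
E
python3 - <<'E'
from h import *
P=[pad+a*.025*ex+b*.025*ey for a,b in[(-1,-1),(1,-1),(1,1),(-1,1)]]+[pad]
for n in["top","scene"]:
    im=cv2.imread(f"pics/{n}1.png"); q=w2p(n,P); c=q[4].astype(int)
    im=im[c[1]-40:c[1]+40,c[0]-50:c[0]+50]; im=cv2.resize(im,None,fx=6,fy=6)
    cv2.polylines(im,[((q[:4]+.5-[c[0]-50,c[1]-40])*6).astype(int)],True,(0,0,255),1); cv2.imwrite(f"pics/ov_{n}.png",im)
s=arm.sense(); print(s["clock"])
for sg in(1,-1):print(arm.inverse_kinematics(pad+.006*ey+[0,0,.17],quat(sg)),arm.inverse_kinematics(pad+.006*ey-[0,0,.04],quat(sg)))
E
```

```text
1.15
[-0.46101125  0.24195525  0.71504621  1.78777756 -0.17110235  1.17484754
  0.44909437] [-0.31130959  0.51077524  0.56749352  1.97572306 -0.38990814  0.76329826
  0.62794763]
[-0.86838765  0.48036578  1.36955279  1.80505866 -0.49379801  1.27060719
 -2.3643281 ] [-0.75971353  0.94425468  1.33982436  1.99876217 -1.04602443  1.14607863
 -1.95023345]
```

```bash
python3 -c "
import cv2,numpy as np
cv2.imwrite('pics/ov.png',cv2.resize(np.vstack([cv2.imread('pics/ov_top.png'),cv2.imread('pics/ov_scene.png')]),(375,600)))"
```

```text
(no output)
```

View pics/ov.png

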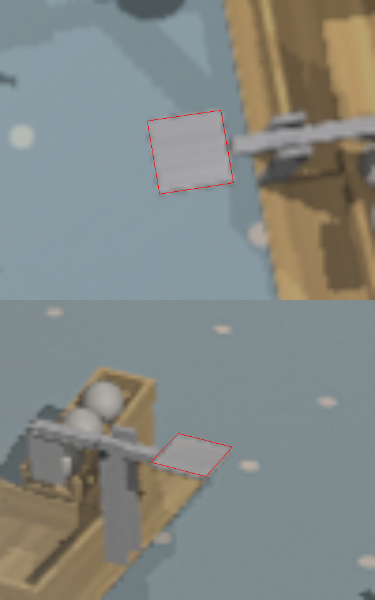

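The modelled paddle outline matches the real paddle in both views to about 1–2 mm. Approaching now.

```bash
python3 - <<'E'
from h import *
arm.grip(0.0)
p=arm.sense()["ee_pos"]; arm.move_l([p[0],p[1],.33],feed=.25)
arm.reach(pad+.006*ey+[0,0,.17],quat(1))
arm.move_l(pad+.006*ey+[0,0,.03],feed=.15)
s=arm.sense(); print(s["clock"],s["ee_pos"],s["contact_force"],s["opening"],s["qpos"])
snap("scene","scene2.png"); snap("top","top2.png")
E
python3 -c "
import cv2
a=cv2.imread('pics/scene2.png')[130:310,160:400];cv2.imwrite('pics/c2.png',cv2.resize(a,None,fx=3.3,fy=3.3))"
```

```text
6.8333 [ 0.53980257 -0.10630196  0.16080343] [-0.16203557 -0.27905787  1.22743138] 0.007053504803578889 [-0.42728301  0.42315538  0.71062162  1.93577807 -0.34774407  0.90546741
  0.60080742]
```

View pics/c2.png

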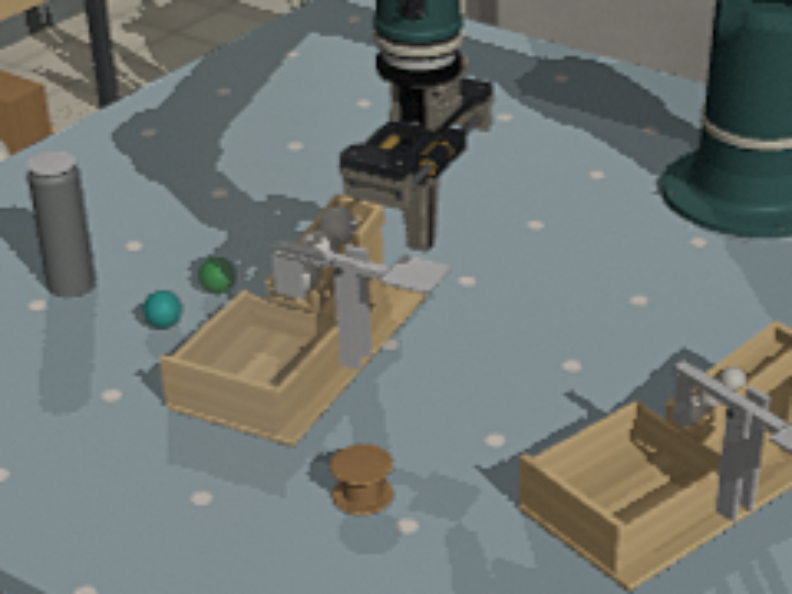

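Fingertips (crop 420,245) are right over the paddle (418,275). Pressing down.

```bash
python3 - <<'E'
from h import *
t=pad+.006*ey
r=arm.move_l([t[0],t[1],.074],feed=.05,f_stop=13)
s=arm.sense(); print(r,s["clock"],s["ee_pos"],s["contact_force"])
arm.dwell(1.2)
snap("scene","scene3.png"); snap("top","top3.png")
s=arm.sense(); print(s["clock"],s["ee_pos"],s["contact_force"])
E
python3 -c "
import cv2,numpy as np
a=cv2.imread('pics/scene3.png')[150:270,180:330];b=cv2.imread('pics/top3.png')[170:310,320:495];a=cv2.resize(a,(400,320));b=cv2.resize(b,(400,320));cv2.imwrite('pics/c3.png',np.hstack([a,b]))"
```

```text
True 8.35 [ 0.53968648 -0.10630253  0.08192578] [-3.70742799  1.65844029 13.46851769]
9.65 [ 0.53967365 -0.10623204  0.08209363] [-2.39998628  1.40658492 10.88847384]
```

View pics/c3.png

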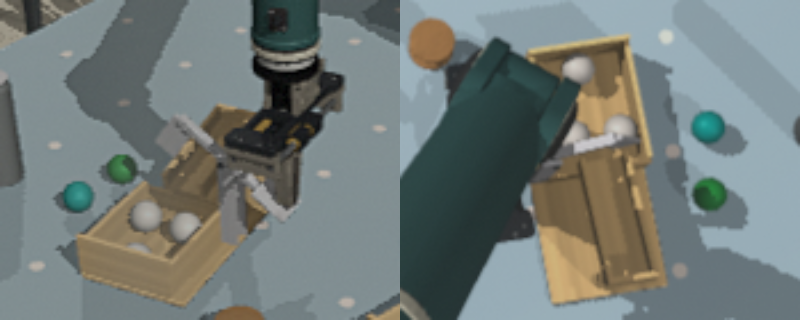

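All three balls are in the tray (right panel: 578,70; 620,130; 575,133) and the chute is empty. Releasing the paddle slowly.

```bash
python3 - <<'E'
from h import *
t=pad+.006*ey
arm.move_l([t[0],t[1],.15],feed=.05)
arm.move_l([t[0],t[1],.30],feed=.2)
p=t+.0
try: arm.move_l([t[0]-.1,t[1]+.13,.32],feed=.2)
except arm.PlanningError as e: print(e)
s=arm.sense(); print(s["clock"],s["ee_pos"],s["contact_force"])
snap("scene","scene4.png"); snap("top","top4.png")
for x in boxes_of("big_ball0","top"): print(round(x["score"],2),c2w("top",x["position"]).round(3))
E
python3 -c "
import cv2,numpy as np
a=cv2.imread('pics/scene4.png')[150:270,180:330];b=cv2.imread('pics/top4.png')[170:310,320:495];a=cv2.resize(a,(400,320));b=cv2.resize(b,(400,320));cv2.imwrite('pics/c4.png',np.hstack([a,b]))"
```

```text
13.0417 [0.43936156 0.02320286 0.31970782] [-0.27893836 -0.4559663  -0.24274438]
0.7 [ 0.666 -0.228  0.041]
0.6 [ 0.6   -0.385  0.034]
0.5 [ 0.598 -0.277  0.045]
0.48 [ 0.517 -0.379  0.033]
```

View pics/c4.png

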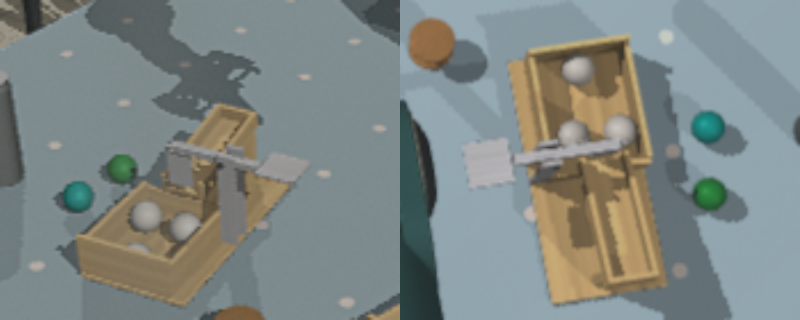

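View pics/scene4.png

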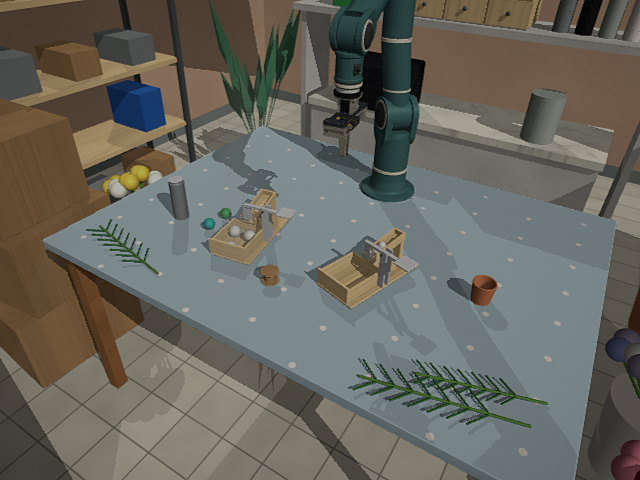

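The three balls are in the tray and in the same places as before the release. The lever is level with the gate shut, the other things are where they were, and the arm is clear.

```bash
python3 -c "
from h import *
arm.job_done(); print(arm.sense()['clock'])"
```

```text
the job is handed in; nothing more can be done
the job is handed in; nothing more can be done
```

The three large balls are in the big dispenser's tray, its gate is shut again, and I handed the job in at about 13 s of the 32 s limit.

**What I did:** I pressed the big dispenser's paddle down with the shut fingertips until it met the stop, which read about 13 N. I held it for 1.2 s while the balls rolled out, then raised the fingers slowly so the paddle came back up, and moved the arm clear.

**Last checks:** The final top and scene pictures showed the chute empty, the three balls in the tray and the lever level. The small dispenser, pot, can, spool and green and turquoise balls looked unmoved, and the robot was touching nothing.

**Disagreements:**
- **Balls:** in the last top picture the ball network found only two of the three in the tray. The third is partly hidden by the lever there, but it shows in the picture.
- **Paddle:** the network's paddle masks were unreliable because they covered the whole lever or other objects. I located the paddle from the pixels and the stand's geometry instead, and both views confirmed it.

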